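# Clear the spent glue stick and present the empty caddy cup for refilling

## Task

The glue stick standing in the square cup of the rotating desk caddy is used up: take it out and drop it into the wire basket. Then turn the caddy smoothly until the emptied square cup stands at the front, squarely in line with the middle of the fixed paper-clip tray, and keep hold of the caddy so that it stays still for refilling: finish while still holding it, do not let go. Leave the basket and the other things on the desk where they are.

Things in the scene. Friction and masses are not known exactly. Their poses are not given: they have to be found in the camera images.
- base: Fixed black plinth of the caddy, 190 x 190 mm, 22 mm high, at a yaw within 0.5 rad of straight. Origin: centre of its underside, on the caddy's turning axis. Its -x axis points to the front (roughly towards the robot), where an open paper-clip tray (62 mm deep, 120 mm wide, 24 mm high, its middle 158 mm from the axis) is fixed to it.
- front (a point): The place, fixed to the plinth, where the middle of the square cup's mouth must come: 90 mm from the turning axis straight towards the middle of the paper-clip tray, 104 mm above the desk.
- carousel: Turning part of the caddy, 0.9 kg: black disc, 260 mm diameter, top 42 mm above the desk, with five aluminium cups fixed at 72 degree spacing, centres 90 mm from the axis (one square, four round of 54 to 66 mm, up to 80 mm high) and a central knob. Turns endlessly either way on a light bearing (friction about 0.02 N m, no notches). Origin: on the axis. +x axis points to the square cup, +z up.
- square_cup (a point): Middle of the mouth of the square cup, the only square one: 46 x 46 mm outside, 62 mm high, walls 3 mm, mouth 104 mm above the desk, one face square to the radius, 90 mm from the turning axis. Turns with the carousel.
- knob (a point): Middle of the round fluted knob on the caddy's central post, on the turning axis: 40 mm diameter, 165 to 195 mm above the desk; this point is at 180 mm. The post is 18 mm thick. Turning the knob turns the carousel. The things in the round cups (pencils, scissors, markers) are wedged in, reach 200 mm above the desk at most and stay 60 mm or more from the axis.
- glue_center (a point): The used-up glue stick: cylinder of 30 mm diameter, 118 mm high, white with grey cap and foot, about 30 g. This point is on its axis, half-way up (59 mm from either end). At the start it stands loose and upright in the square cup, its top 163 mm above the desk, 59 mm above the cup's mouth.
- basket: Loose wire basket, open on top, 200 mm (its x axis) by 160 mm (its y axis), 100 mm high, floor 7 mm above the desk, walls of 4 to 6 mm wire, 0.7 kg. Origin: centre of its underside.
- stamp: Bystander, loose: self-inking stamp, 50 x 34 mm, 76 mm high. Origin: centre of its underside.
- stapler: Bystander, loose: black stapler, 150 x 36 mm, about 60 mm high. Origin: centre of its underside.
- tape: Bystander, loose: black tape dispenser, 150 x 56 mm, about 96 mm high. Origin: centre of its underside.
- mug: Bystander, loose: white mug, 82 mm diameter, 95 mm high. Origin: centre of its underside.
- notes: Bystander, loose: block of note paper, 76 x 76 x 34 mm. Origin: centre of its underside.
- book: Bystander, loose: closed book lying flat, 110 x 178 x 28 mm. Origin: centre of its underside.
- bookend: Bystander, loose: cream sheet-steel bookend, foot 120 x 130 mm, upright 162 mm high. Origin: centre of its underside.
Not all that is in view belongs to the job. There is more than one size of the part that bears glue_center; the job needs the largest.

How it is judged:
On the way, in this order (a step that is already met when the one before it is completed fails the run):
1. the glue stick is in the wire basket (x of glue_center in the frame of basket between -0.095 and 0.095 m and y of glue_center in the frame of basket between -0.075 and 0.075 m and z of glue_center in the frame of basket below 0.085 m), for 0.2 s.
2. the square cup stands at the front (horizontal distance between square_cup and front below 0.014 m), for 0.2 s.
At the end, for the whole second after the job is handed in: The fingers still hold the turning part of the caddy (contact force over 3 N) and it is still (under 0.06 rad/s), with the middle of the square cup within 14 mm (about 9 degrees) of the front place; the glue stick lies or leans inside the wire basket, its centre below the rim (all of step 1 and horizontal distance between square_cup and front below 0.014 m and angular speed of carousel below 0.06 rad/s and contact force between the fingers and carousel above 3 N); the arm keeps its last pose, push and grip.
It fails at once if the caddy is spun faster than 4 rad/s (angular speed of carousel above 4 rad/s).
It fails at once if the basket is shoved more than 40 mm (distance of basket from where it was at the start of the episode above 0.04 m).
It fails at once if another thing on the desk is moved more than 30 mm (distance of any of stamp, stapler, tape, mug, notes, book, bookend from where it was at the start of the episode above 0.03 m).
It also fails if it takes over 64 s, if anything falls off the work surface, if the arm or the gripper's body presses on something with over 40 N, if the wrist force passes 120 N, or if a joint passes its speed limit or range.

## Robot

A 6-joint arm with a two-finger parallel gripper is mounted at the origin on the work surface. World frame = base frame: x ahead of the robot, y to its left, z up, the work surface at z = 0. Lengths are in m, angles in rad, forces in N, time in s.
With the tool pointing down it reaches from about 0.3 to 1 m from the base axis. Payload 5.1 kg.
Tool frame: the origin (TCP) lies on the mounting face of the last link; the fingertips stand 190 mm ahead of it and the grasp point (between the pads) lies 171 mm ahead of it; y points along the fingers, z is the direction in which the jaws open and shut, and the axes are right-handed (so a half turn about y gives the same grasp; the last joint's range is limited). The gripper opens to 95 mm and grips with 3 to 60 N. Pads are 20 mm wide; open, the fingers measure 119 mm over their backs; the gripper's body (75 mm by 180 mm) begins 59 mm behind the grasp point.
Start: joints at [-1.209, 0.124, 1.65, -0, 1.367, -0.083], TCP at [0.28, -0.587, 0.405] pointing down, gripper open.
Joint ranges: [-2.61, 2.61], [-1.02, 2.33], [0.03, 2.71], [-1.35, 4.49], [0.32, 2.68], [-2.91, 2.91]. Speed limits (rad/s): [2.57, 2.57, 3.14, 3.14, 3.14, 3.14].

## Interface

Orientations are given as a rotation vector (axis times angle).
In Python, from cell import robot gives the robot as it stands. The module is installed in compiled form; this text tells all that it offers.
- The arm moves only by the tool play_rows, never from a script. Its argument "motion" is a list of rows, each an object of numbers: "gripper": the finger opening in mm, from 0 to 95.1; "dx", "dy", "dz": the shift along the tool's x, y, z in units of 25 mm (1.0 is 25 mm); "roll": the turn about the tool's y in units of 6 degrees (1.0 is 6 degrees). A call has 1 to 8 rows; each row is the pose to reach, as a shift and turn from the pose commanded when the call began, along the tool's axes at that moment; what a row does not reach only later rows make up. A row lasts 1/12 s, in which the tool goes at most 41.7 mm and 7.16 degrees, less where a joint would pass 70% of its speed; a pose out of reach is approached as far as the arm can. A call with a gripper value outside its range is refused whole. The fingers move at their own pace and stop on an object; "force" is the grip in N (left out, the last holds). Time passes only in rows, so rows that repeat a pose let the fingers close. It gives the time, the measured TCP pose, the force and the opening at its end, in the units of the state.
- robot.sense(): the state, without advancing time (a new reading comes with each control period).
- robot.snapshot(name): name is "scene" or "top" or "wrist"; returns a dict with "pixels" (480x640x3 uint8, red, green, blue), "mtx" (3x3 intrinsics, pixels), "rvec" (rotation vector, rad) and "tvec" (3), from world to camera coordinates, as OpenCV has them; the wrist camera has in their place "T_tool_cam" (4x4, takes a point from camera to tool coordinates, whose origin is the TCP and whose axes are the tool frame's). Camera axes: x right, y down, z forward; pixel columns grow to the right and rows downward; lengths in m; the calibration is good to about 2 mm. The wrist camera is an equidistant fisheye: a pixel r from the principal point sees the ray r / f radians off the axis. A picture is of the moment at which its call begins: read the wrist's pose just before it. There is no depth.
- robot.close_job(): hands the job in, once; it reports no verdict.
The state is a dict: "time": time; "joint_positions": joint angles; "qd": joint speeds; "joint_torque": joint torques, N m; "eef_pos": TCP position; "tool_rot": TCP orientation; "contact_force": force on the tool from outside, world axes, zero at the start; "moment": the same for the moment, N m; "finger_gap": opening from 0.0 (shut) to 1.0 (fully open).
Only numpy, scipy, OpenCV 4.12 (cv2) and the standard library are available. Lean on these libraries where they do the work, as an engineer would, in place of code of your own. Each camera call takes 0.05 s, during which the arm holds its last target.

## Working session

There is one attempt and no reset: what is moved stays moved. The work goes in short steps, Python scripts to look and compute and a tool call to move; the robot and the scene stay as the last step left them, time stands still between calls to the robot, and variables do not carry over. Pictures are saved under pics/ and viewed, and the job is handed in when it is done.

Besides the shell and the picture viewer there is one more tool, called after "Call:" by a JSON object that holds its "fn" and its "kwargs", one argument or row to a line. play_rows: Moves the arm, as the interface text tells. Its arguments: {"type":"object","properties":{"motion":{"type":"array","items":{"type":"object","properties":{"gripper":{"type":"number"},"dx":{"type":"number"},"dy":{"type":"number"},"dz":{"type":"number"},"roll":{"type":"number"}}}},"force":{"type":"number"}},"required":["motion"]}

```bash
mkdir -p pics
python3 - <<'E'
from cell import robot
import cv2
s=robot.sense();print({k:(v if not hasattr(v,'round') else v) for k,v in s.items()})
for n in("scene","top","wrist"):
    d=robot.snapshot(n);cv2.imwrite(f"pics/{n}0.png",d["pixels"][:,:,::-1])
    print(n,d["mtx"],d.get("rvec"),d.get("tvec"),d.get("T_tool_cam"))
E
```

```text
{'time': 0.0, 'joint_positions': array([-1.20860079e+00,  1.24526045e-01,  1.65164756e+00,  7.76291426e-06,
        1.36749689e+00, -8.25977400e-02]), 'qd': array([ 0.0007458 , -0.00012574, -0.00084113, -0.00010158, -0.00073755,
        0.00125187]), 'joint_torque': array([ 1.75339013e-03, -4.17597663e+01, -3.59936106e+01,  7.74610438e-02,
        4.90717439e-02, -1.67556605e-04]), 'eef_pos': array([ 0.27956711, -0.58654194,  0.40348872]), 'tool_rot': array([-0.44690279,  1.97707459, -1.97290616]), 'contact_force': array([-0.42861616,  0.14446434, -0.27251014]), 'moment': array([-0.05859774, -0.03295798, -0.0147529 ]), 'finger_gap': 0.9996648803178817}
scene [[436.83089112   0.         321.7567372 ]
 [  0.         436.83089112 243.68915482]
 [  0.           0.           1.        ]] [ 0.5767054   2.52107955 -1.33699322] [ 0.51224361 -0.02448472  1.3536412 ] None
top [[497.90262865   0.         320.32002077]
 [  0.         497.90262865 237.11774306]
 [  0.           0.           1.        ]] [ 2.19247127 -2.12929664  0.12903617] [-0.00808597  0.58551455  1.5267131 ] None
wrist [[371.64829954   0.         318.61981747]
 [  0.         371.64829954 236.07864095]
 [  0.           0.           1.        ]] None None [[ 1.36290268e-04  9.67895087e-01  2.51354495e-01 -7.06627029e-02]
 [-6.49327129e-04 -2.51354359e-01  9.67894914e-01  2.07907160e-02]
 [ 9.99999780e-01 -2.95125950e-04  5.94223385e-04  4.78226805e-04]
 [ 0.00000000e+00  0.00000000e+00  0.00000000e+00  1.00000000e+00]]
```

View pics/scene0.png

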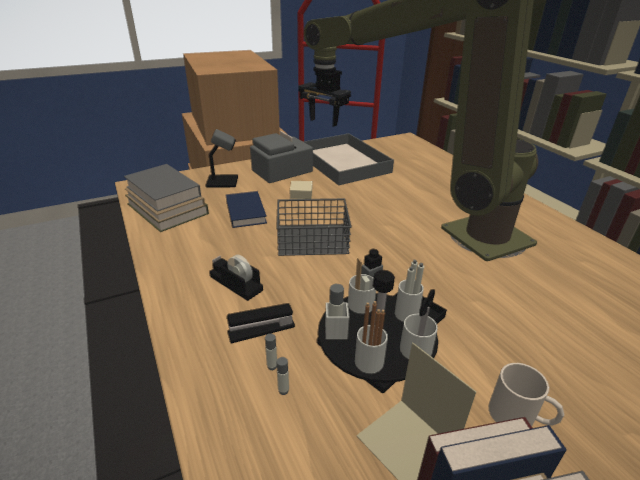

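View pics/top0.png

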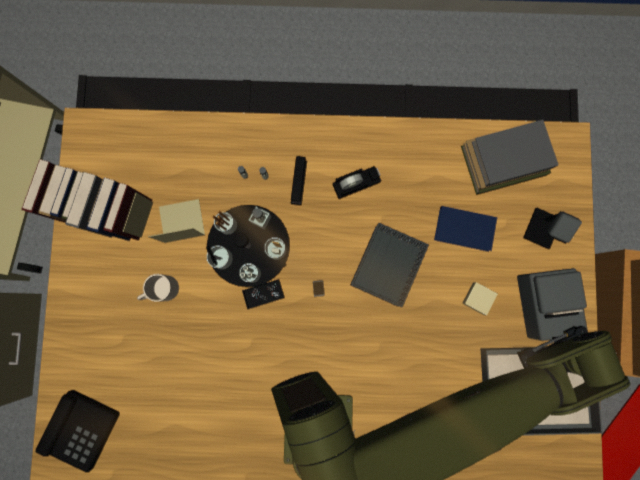

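View pics/wrist0.png

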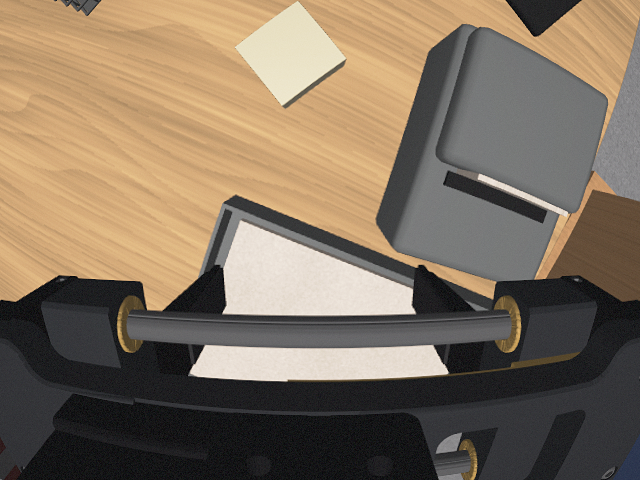

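The scene view shows the caddy at about (380,320), with the square cup and glue stick at (337,310). The basket is at about (313,225). The top view has the caddy at (248,246), the square cup at (260,217), the tray at (264,294) and the basket at (390,264). I'll zoom in.

```bash
cat > h.py <<'E'
import numpy as np, cv2
from scipy.spatial.transform import Rotation as R
from cell import robot
def proj(d,P):
    p,_=cv2.projectPoints(np.array(P,float).reshape(-1,1,3),d["rvec"],d["tvec"],d["mtx"],None);return p.reshape(-1,2)
def ray(d,u,v):
    Rm=cv2.Rodrigues(d["rvec"])[0];c=-Rm.T@np.ravel(d["tvec"])
    return c,Rm.T@(np.linalg.inv(d["mtx"])@np.array([u,v,1.]))
def plane(d,u,v,z):
    c,r=ray(d,u,v);return c+r*(z-c[2])/r[2]
def wray(d,s,u,v):
    f=d["mtx"][0,0];q=np.array([u-d["mtx"][0,2],v-d["mtx"][1,2]]);r=np.hypot(*q);t=r/f
    c=np.array([*(np.sin(t)*q/max(r,1e-9)),np.cos(t)])
    T=d["T_tool_cam"];Rt=R.from_rotvec(s["tool_rot"]).as_matrix()
    return s["eef_pos"]+Rt@T[:3,3],Rt@T[:3,:3]@c
def wplane(d,s,u,v,z):
    c,r=wray(d,s,u,v);return c+r*(z-c[2])/r[2]
def wproj(d,s,P):
    T=d["T_tool_cam"];Rt=R.from_rotvec(s["tool_rot"]).as_matrix()
    q=T[:3,:3].T@(Rt.T@(np.array(P)-s["eef_pos"])-T[:3,3]);t=np.arctan2(np.hypot(q[0],q[1]),q[2])
    return d["mtx"][:2,2]+d["mtx"][0,0]*t*q[:2]/np.hypot(q[0],q[1])
E
python3 - <<'E'
from h import *
d=robot.snapshot("top");cv2.imwrite("pics/topz.png",cv2.resize(d["pixels"][190:320,180:440,::-1],None,fx=3,fy=3,interpolation=cv2.INTER_CUBIC))
e=robot.snapshot("scene");cv2.imwrite("pics/scenez.png",cv2.resize(e["pixels"][180:400,250:480,::-1],None,fx=2.7,fy=2.7,interpolation=cv2.INTER_CUBIC))
print(R.from_rotvec(robot.sense()["tool_rot"]).as_matrix())
E
```

```text
[[-9.02697656e-01 -3.72875767e-04  4.30275263e-01]
 [-4.30275420e-01  9.39678177e-04 -9.02697170e-01]
 [-6.77263759e-05 -9.99999489e-01 -1.00868456e-03]]
```

View pics/topz.png

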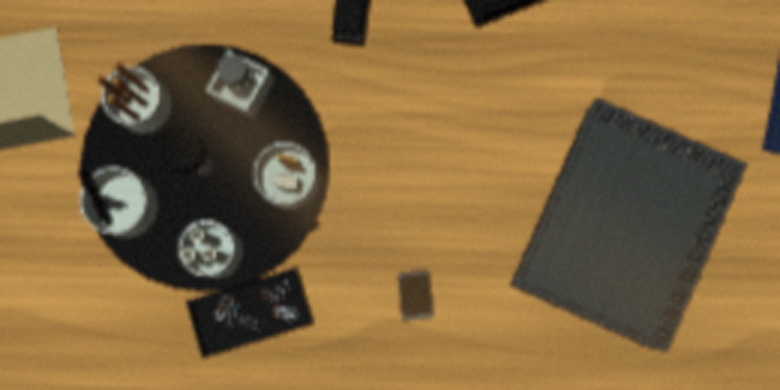

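View pics/scenez.png

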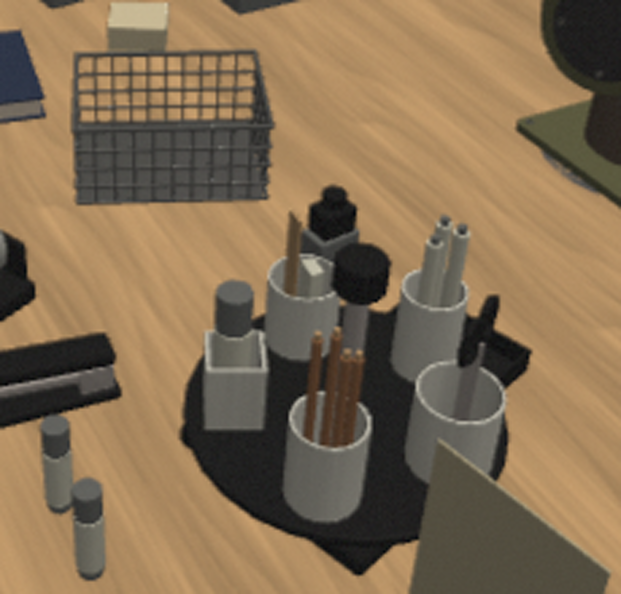

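Run:
```python
from h import *
d=robot.snapshot("top");e=robot.snapshot("scene")
z=lambda x,y:(180+x/3-.33,190+y/3-.33)
y=lambda x,y:(250+x/2.7-.3,180+y/2.7-.3)
disc=plane(d,*z(205,167),.042);L=plane(d,*z(80,167),.042);Rr=plane(d,*z(330,167),.042);print("disc",disc,np.linalg.norm(L-Rr))
sq=plane(d,*z(239,82),.104);print("sq",sq,np.linalg.norm((sq-disc)[:2]))
gt=plane(d,*z(234,66),.163);print("gluetop",gt, "scene",plane(e,*y(235,290),.163))
T=[plane(d,*z(*p),.024) for p in [(188,302),(299,268),(314,322),(205,356)]]
print("tray",np.mean(T,0),[np.linalg.norm(T[i]-T[i-1]) for i in range(4)])
v=np.mean(T,0)-disc;print("dist",np.hypot(*v[:2]),"ang",np.degrees(np.arctan2(v[1],v[0])))
a=T[0]-T[1];print("tray width dir",np.degrees(np.arctan2(a[1],a[0])));a=T[3]-T[2];print(np.degrees(np.arctan2(a[1],a[0])))
v=sq-disc;print("sq ang",np.degrees(np.arctan2(v[1],v[0])))
B=[plane(d,*z(*p),.1) for p in [(600,98),(746,165),(667,351),(513,284)]]
print("basket",np.mean(B,0),[np.linalg.norm(B[i]-B[i-1]) for i in range(4)]);
for i in range(4):print(B[i])
print("knob scene",plane(e,*y(362,260),.195), "top",plane(d,*z(192,150),.195))
print(proj(d,[[*disc[:2],.195]]),proj(e,[[*disc[:2],.195]]),y(362,260))
```

```text
disc [0.55224602 0.23333381 0.042     ] 0.25934013910412046
sq [0.63279206 0.19417307 0.104     ] 0.08956131098020309
gluetop [0.63903635 0.19226193 0.163     ] scene [0.63720207 0.19396656 0.163     ]
tray [0.40436478 0.18068822 0.024     ] [np.float64(0.05857743609764005), np.float64(0.12021145779270331), np.float64(0.05812682320174937), np.float64(0.11772932593114112)]
dist 0.15697267568066284 ang -160.40431509949846
tray width dir 108.70453737754526
108.91836918282185
sq ang -25.928596729314346
basket [ 0.50235712 -0.20193802  0.1       ] [np.float64(0.206256585040549), np.float64(0.1600976539278033), np.float64(0.2019179700704917), np.float64(0.1649584207268875)]
[ 0.62786725 -0.16857344  0.1       ]
[ 0.56446628 -0.3155822   0.1       ]
[ 0.3778943  -0.23836977  0.1       ]
[ 0.43920063 -0.08522666  0.1       ]
knob scene [0.55642759 0.23677702 0.195     ] top [0.55293101 0.22391267 0.195     ]
[[240.30537654 239.81429675]] [[384.60083768 274.46663009]] (383.77407407407406, 275.9962962962963)
```

The measurements agree with the given sizes: the cup radius is 89.6 mm, the tray is 157 mm from the axis, and the disc is 259 mm across. I'll move towards the glue stick, rising slightly.

Call:
{"fn": "play_rows", "kwargs": {
  "motion": [
    {"dx": -0.5,"dz": -0.4,"dy": -0.4},
    {"dx": -1.4,"dz": -1.2,"dy": -1},
    {"dx": -2.6,"dz": -2.2,"dy": -1.6},
    {"dx": -3.8,"dz": -3.2,"dy": -1.9},
    {"dx": -5.0,"dz": -4.2,"dy": -1.9},
    {"dx": -6.2,"dz": -5.2,"dy": -1.9},
    {"dx": -7.4,"dz": -6.2,"dy": -1.9},
    {"dx": -8.6,"dz": -7.2,"dy": -1.9}
  ]
}}

```text
validation failed for argument at $.mo...
```

Call:
{"fn": "play_rows", "kwargs": {
  "motion": [
    {"dx": -1.2,"dz": -1.0},
    {"dx": -2.4,"dz": -2},
    {"dx": -3.6,"dz": -3},
    {"dx": -4.8,"dz": -4},
    {"dx": -6,"dz": -5},
    {"dx": -7.2,"dz": -6},
    {"dx": -8.4,"dz": -7},
    {"dx": -9.4,"dz": -7.8}
  ]
}}

```text
validation failed for argument at $.mo...
```

Call:
{"fn": "play_rows", "kwargs": {
  "motion": [
    {"dx": -1.2,"dz": -1.0,"roll": -1,"gripper": 70},
    {"dx": -2.4,"dz": -2,"roll": -2,"gripper": 70},
    {"dx": -3.6,"dz": -3,"roll": -3,"gripper": 70},
    {"dx": -4.8,"dz": -4,"roll": -4,"gripper": 70},
    {"dx": -5.5,"dz": -4.5,"roll": -5,"gripper": 70},
    {"dx": -5.5,"dz": -4.5,"roll": -6,"gripper": 70},
    {"dx": -5.5,"dz": -4.5,"roll": -6.4,"gripper": 70},
    {"dx": -5.5,"dz": -4.5,"roll": -6.4,"gripper": 70}
  ]
}}

```text
validation failed for argument at $.mo...
```

```bash
cat >> h.py <<'E'
def todo(s,P,ang=None):
    # P target for grasp point; ang = jaw direction deg (mod 180)
    Rt=R.from_rotvec(s["tool_rot"]).as_matrix()
    g=s["eef_pos"]+Rt@[0,.171,0]
    j=np.degrees(np.arctan2(Rt[1,2],Rt[0,2]))
    print("t",s["time"],"grasp",g.round(4),"jaw",j.round(2),"q",s["joint_positions"].round(2),"gap",s["finger_gap"],"F",s["contact_force"].round(2))
    print("units dx dy dz",(Rt.T@(np.array(P)-g)/.025).round(2), "roll",None if ang is None else [round(-((ang-j+90)%180-90)/6,2)])
E
python3 - <<'E'
from h import *
s=robot.sense();todo(s,[.638,.193,.145],-26)
d=robot.snapshot("wrist");cv2.imwrite("pics/w1.png",d["pixels"][:,:,::-1]);print(wproj(d,s,[.638,.193,.163]),wproj(d,s,[.5525,.2335,.195]))
E
```

```text
t 0.35 grasp [ 0.2796 -0.5866  0.2335] jaw -64.52 q [-1.21  0.12  1.65 -0.    1.37 -0.08] gap 1.0013941894307175 F [-0.07 -0.36  0.3 ]
units dx dy dz [-26.36   3.55 -21.98] roll [np.float64(-6.42)]
[ -47.87717108 -180.08211136] [ -99.69759095 -138.86048142]
```

View pics/w1.png

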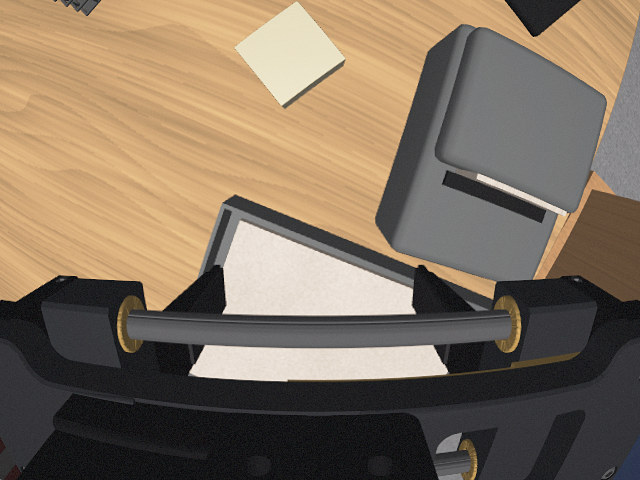

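The arm did not move because all three calls were refused. I'll retry with every field filled in.

Call:
{"fn": "play_rows", "kwargs": {
  "motion": [
    {"dx": -0.5,"dy": -0.4,"dz": -0.4,"roll": 0,"gripper": 90},
    {"dx": -1.4,"dy": -1,"dz": -1.2,"roll": 0,"gripper": 90},
    {"dx": -2.6,"dy": -1.6,"dz": -2.2,"roll": 0,"gripper": 90},
    {"dx": -3.8,"dy": -1.9,"dz": -3.2,"roll": 0,"gripper": 90},
    {"dx": -5.0,"dy": -1.9,"dz": -4.2,"roll": 0,"gripper": 90},
    {"dx": -6.2,"dy": -1.9,"dz": -5.2,"roll": 0,"gripper": 90},
    {"dx": -7.4,"dy": -1.9,"dz": -6.2,"roll": 0,"gripper": 90},
    {"dx": -8.6,"dy": -1.9,"dz": -7.2,"roll": 0,"gripper": 90}
  ]
}}

```text
time: 1.07
eef_pos: [0.3965, -0.3299, 0.4526]
tool_rot: [-0.446, 1.974, -1.976]
contact_force: [-0.3, -0.3, 0.0]
finger_gap: 0.947
```

Call:
{"fn": "play_rows", "kwargs": {
  "motion": [
    {"dx": -1.2,"dy": 0,"dz": -1.0,"roll": 0,"gripper": 90},
    {"dx": -2.4,"dy": 0,"dz": -2,"roll": 0,"gripper": 90},
    {"dx": -3.6,"dy": 0,"dz": -3,"roll": 0,"gripper": 90},
    {"dx": -4.8,"dy": 0,"dz": -4,"roll": 0,"gripper": 90},
    {"dx": -6,"dy": 0,"dz": -5,"roll": 0,"gripper": 80},
    {"dx": -7.2,"dy": 0,"dz": -6,"roll": 0,"gripper": 80},
    {"dx": -8.4,"dy": 0,"dz": -7,"roll": 0,"gripper": 80},
    {"dx": -9.4,"dy": 0,"dz": -7.8,"roll": 0,"gripper": 80}
  ]
}}

```text
time: 1.73
eef_pos: [0.5249, -0.0521, 0.4526]
tool_rot: [-0.447, 1.974, -1.974]
contact_force: [-0.1, -0.2, 0.8]
finger_gap: 0.846
```

Call:
{"fn": "play_rows", "kwargs": {
  "motion": [
    {"dx": -1.2,"dy": 0,"dz": -1.0,"roll": -1,"gripper": 70},
    {"dx": -2.4,"dy": 0,"dz": -2,"roll": -2,"gripper": 70},
    {"dx": -3.6,"dy": 0,"dz": -3,"roll": -3,"gripper": 70},
    {"dx": -4.8,"dy": 0,"dz": -4,"roll": -4,"gripper": 70},
    {"dx": -5.5,"dy": 0,"dz": -4.5,"roll": -5,"gripper": 70},
    {"dx": -5.5,"dy": 0,"dz": -4.5,"roll": -6,"gripper": 70},
    {"dx": -5.5,"dy": 0,"dz": -4.5,"roll": -6.4,"gripper": 70},
    {"dx": -5.5,"dy": 0,"dz": -4.5,"roll": -6.4,"gripper": 70}
  ]
}}

```text
time: 2.4
eef_pos: [0.6004, 0.1068, 0.452]
tool_rot: [-0.959, 1.535, -1.535]
contact_force: [0.4, 0.1, 0.1]
finger_gap: 0.735
```

Run:
```python
from h import *
s=robot.sense();todo(s,[.638,.193,.145],-26)
d=robot.snapshot("wrist");cv2.imwrite("pics/w2.png",d["pixels"][:,:,::-1]);print(wproj(d,s,[.638,.193,.163]),wproj(d,s,[.5525,.2335,.195]))
```

```text
t 2.4 grasp [0.6003 0.1068 0.281 ] jaw -26.01 q [ 0.09  0.01  1.69 -0.    1.44  0.54] gap 0.7352971365735971 F [0.41 0.05 0.06]
units dx dy dz [-3.76  5.44 -0.15] roll [np.float64(-0.0)]
[312.23535647 108.73242873] [168.64330443 113.02112263]
```

View pics/w2.png

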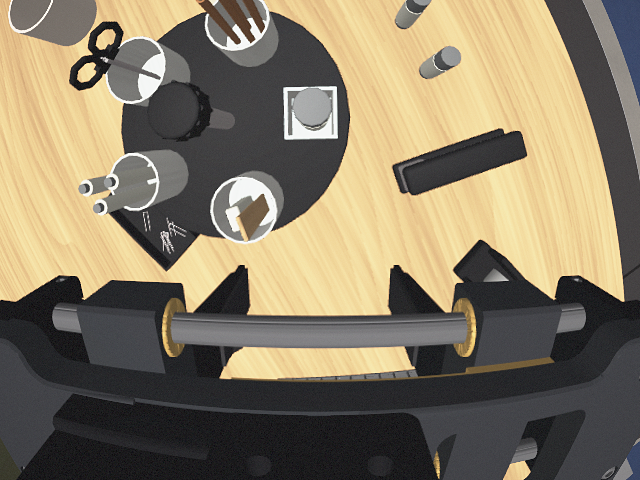

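The wrist view shows the glue cap at (313,107), where I predicted (312,109). The knob is at about (174,110), where I predicted (169,113). I'll approach along -x of the tool, then descend.

Run:
```python
from h import *
s=robot.sense();d=robot.snapshot("wrist")
print(wplane(d,s,313,107,.163),wplane(d,s,175,109,.195),wplane(d,s,311,112,.104))
```

```text
[0.63923182 0.19342092 0.163     ] [0.55795544 0.23326942 0.195     ] [0.63735477 0.19553247 0.104     ]
```

Call:
{"fn": "play_rows", "kwargs": {
  "motion": [
    {"dx": -0.7,"dy": 0,"dz": 0,"roll": 0,"gripper": 62},
    {"dx": -1.7,"dy": 0,"dz": 0,"roll": 0,"gripper": 62},
    {"dx": -2.8,"dy": 0,"dz": -0.1,"roll": 0,"gripper": 62},
    {"dx": -3.5,"dy": 0.3,"dz": -0.15,"roll": 0,"gripper": 62},
    {"dx": -3.76,"dy": 1.2,"dz": -0.15,"roll": 0,"gripper": 62},
    {"dx": -3.76,"dy": 2.2,"dz": -0.15,"roll": 0,"gripper": 62},
    {"dx": -3.76,"dy": 2.6,"dz": -0.15,"roll": 0,"gripper": 62},
    {"dx": -3.76,"dy": 2.6,"dz": -0.15,"roll": 0,"gripper": 62}
  ]
}}

```text
time: 3.17
eef_pos: [0.6376, 0.1923, 0.3831]
tool_rot: [-0.964, 1.541, -1.536]
contact_force: [-0.8, 0.7, -0.2]
finger_gap: 0.649
```

Run:
```python
from h import *
s=robot.sense();todo(s,[.6375,.193,.145],-26)
d=robot.snapshot("wrist");cv2.imwrite("pics/w3.png",d["pixels"][:,:,::-1]);print(wproj(d,s,[.638,.193,.163]),wproj(d,s,[.5525,.2335,.195]))
```

```text
t 3.1667 grasp [0.6365 0.1921 0.2121] jaw -26.15 q [0.21 0.17 1.63 0.   1.34 0.67] gap 0.6493694170244791 F [-0.75  0.69 -0.25]
units dx dy dz [-0.06  2.68  0.04] roll [np.float64(-0.02)]
[319.69000557 264.69517735] [140.46878854 284.42371393]
```

View pics/w3.png

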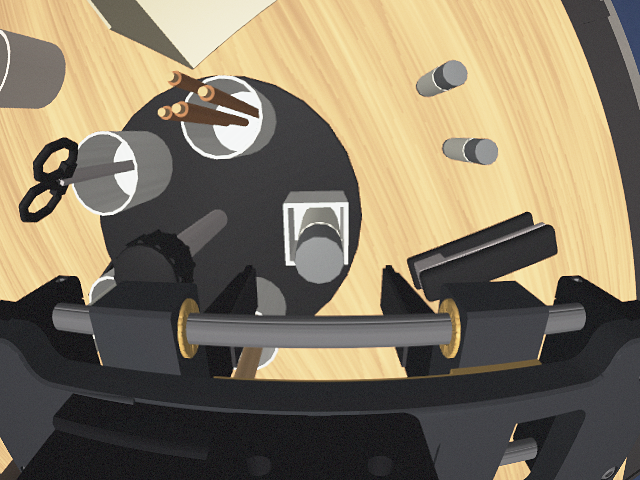

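The cap is centred between the fingers, with its top at about (320,259). I'll descend, then grip.

Call:
{"fn": "play_rows", "kwargs": {
  "motion": [
    {"dx": -0.1,"dy": 0.6,"dz": 0.05,"roll": 0,"gripper": 62},
    {"dx": -0.12,"dy": 1.4,"dz": 0.05,"roll": 0,"gripper": 62},
    {"dx": -0.12,"dy": 2.2,"dz": 0.05,"roll": 0,"gripper": 62},
    {"dx": -0.12,"dy": 2.6,"dz": 0.05,"roll": 0,"gripper": 62},
    {"dx": -0.12,"dy": 2.68,"dz": 0.05,"roll": 0,"gripper": 50},
    {"dx": -0.12,"dy": 2.68,"dz": 0.05,"roll": 0,"gripper": 40},
    {"dx": -0.12,"dy": 2.68,"dz": 0.05,"roll": 0,"gripper": 30},
    {"dx": -0.12,"dy": 2.68,"dz": 0.05,"roll": 0,"gripper": 20}
  ],
  "force": 20
}}

```text
time: 3.88
eef_pos: [0.6413, 0.1944, 0.3223]
tool_rot: [-0.955, 1.535, -1.537]
contact_force: [0.7, 0.2, 0.1]
finger_gap: 0.43
```

Call:
{"fn": "play_rows", "kwargs": {
  "motion": [
    {"dx": 0,"dy": 0,"dz": 0,"roll": 0,"gripper": 20},
    {"dx": 0,"dy": 0,"dz": 0,"roll": 0,"gripper": 20},
    {"dx": 0,"dy": 0,"dz": 0,"roll": 0,"gripper": 20}
  ]
}}

```text
time: 4.13
eef_pos: [0.6409, 0.1945, 0.3217]
tool_rot: [-0.956, 1.536, -1.536]
contact_force: [-1.1, 0.7, 2.8]
finger_gap: 0.305
```

Run:
```python
from h import *
s=robot.sense();todo(s,[.6375,.193,.145],-26)
d=robot.snapshot("wrist");cv2.imwrite("pics/w4.png",d["pixels"][:,:,::-1])
```

```text
t 4.1333 grasp [0.6412 0.1946 0.1507] jaw -26.11 q [0.21 0.23 1.68 0.   1.24 0.67] gap 0.3054574796050849 F [-1.13  0.71  2.75]
units dx dy dz [ 0.12  0.23 -0.11] roll [np.float64(-0.02)]
```

View pics/w4.png

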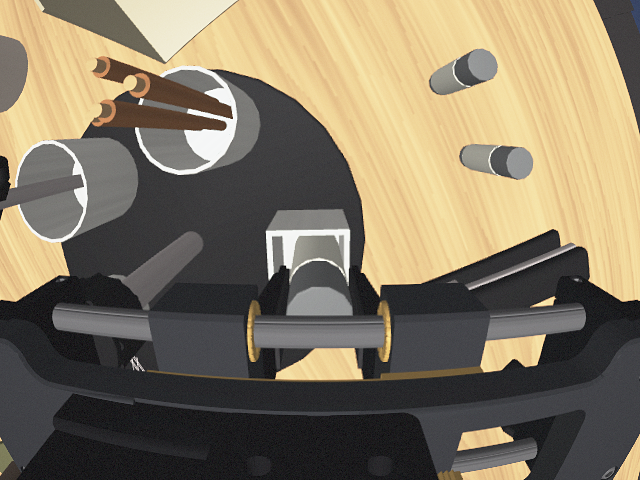

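The gap is 29 mm, so the stick is held. I'll lift it straight up.

Call:
{"fn": "play_rows", "kwargs": {
  "motion": [
    {"dx": 0,"dy": -0.4,"dz": 0,"roll": 0,"gripper": 20},
    {"dx": 0,"dy": -1.2,"dz": 0,"roll": 0,"gripper": 20},
    {"dx": 0,"dy": -2.4,"dz": 0,"roll": 0,"gripper": 20},
    {"dx": 0,"dy": -3.6,"dz": 0,"roll": 0,"gripper": 20},
    {"dx": 0,"dy": -4.8,"dz": 0,"roll": 0,"gripper": 20},
    {"dx": 0,"dy": -5.8,"dz": 0,"roll": 0,"gripper": 20},
    {"dx": 0,"dy": -6.2,"dz": 0,"roll": 0,"gripper": 20},
    {"dx": 0,"dy": -6.2,"dz": 0,"roll": 0,"gripper": 20}
  ]
}}

```text
time: 4.85
eef_pos: [0.6408, 0.1943, 0.4796]
tool_rot: [-0.951, 1.533, -1.537]
contact_force: [0.5, 0.4, -0.2]
finger_gap: 0.3
```

Run:
```python
from h import *
s=robot.sense();todo(s,[.502,-.202,.29],-26)
d=robot.snapshot("scene");cv2.imwrite("pics/s5.png",d["pixels"][:,:,::-1])
```

```text
t 4.85 grasp [0.6419 0.1945 0.3086] jaw -26.12 q [ 0.21  0.13  1.52 -0.    1.49  0.67] gap 0.30019528129507805 F [ 0.54  0.4  -0.15]
units dx dy dz [16.71  0.69  1.95] roll [np.float64(-0.02)]
```

View pics/s5.png

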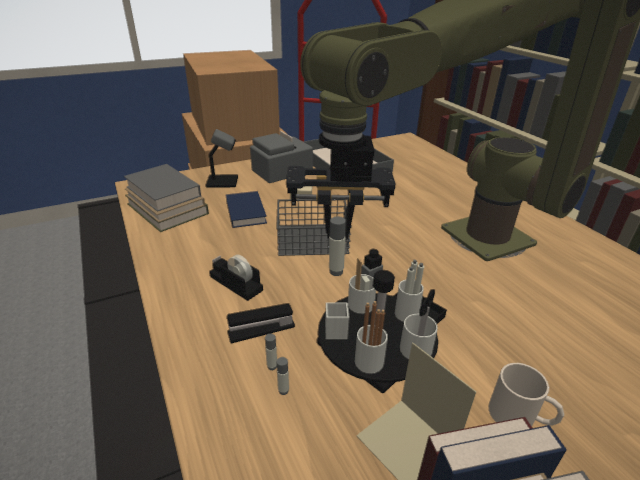

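The stick is out of the cup, at (337,250). Next I'll carry it to the basket.

Call:
{"fn": "play_rows", "kwargs": {
  "motion": [
    {"dx": 0.5,"dy": 0,"dz": 0.06,"roll": 0,"gripper": 20},
    {"dx": 1.5,"dy": 0,"dz": 0.18,"roll": 0,"gripper": 20},
    {"dx": 2.8,"dy": 0,"dz": 0.33,"roll": 0,"gripper": 20},
    {"dx": 4.2,"dy": 0,"dz": 0.5,"roll": 0,"gripper": 20},
    {"dx": 5.6,"dy": 0,"dz": 0.66,"roll": 0,"gripper": 20},
    {"dx": 7.0,"dy": 0,"dz": 0.82,"roll": 0,"gripper": 20},
    {"dx": 8.4,"dy": 0,"dz": 0.98,"roll": 0,"gripper": 20},
    {"dx": 9.8,"dy": 0,"dz": 1.15,"roll": 0,"gripper": 20}
  ]
}}

```text
time: 5.57
eef_pos: [0.5571, -0.0403, 0.4718]
tool_rot: [-0.962, 1.54, -1.535]
contact_force: [0.8, -0.3, 0.1]
finger_gap: 0.302
```

Call:
{"fn": "play_rows", "kwargs": {
  "motion": [
    {"dx": 1.4,"dy": 0,"dz": 0.16,"roll": 0,"gripper": 20},
    {"dx": 2.8,"dy": 0,"dz": 0.33,"roll": 0,"gripper": 20},
    {"dx": 4.2,"dy": 0,"dz": 0.5,"roll": 0,"gripper": 20},
    {"dx": 5.4,"dy": 0,"dz": 0.65,"roll": 0,"gripper": 20},
    {"dx": 6.3,"dy": 0,"dz": 0.75,"roll": 0,"gripper": 20},
    {"dx": 6.8,"dy": 0,"dz": 0.8,"roll": 0,"gripper": 20},
    {"dx": 6.9,"dy": 0,"dz": 0.8,"roll": 0,"gripper": 20},
    {"dx": 6.9,"dy": 0,"dz": 0.8,"roll": 0,"gripper": 20}
  ]
}}

```text
time: 6.23
eef_pos: [0.5002, -0.2024, 0.4736]
tool_rot: [-0.958, 1.54, -1.535]
contact_force: [0.6, -0.4, -0.4]
finger_gap: 0.301
```

Run:
```python
from h import *
s=robot.sense();todo(s,[.502,-.202,.13],-26)
d=robot.snapshot("wrist");cv2.imwrite("pics/w6.png",d["pixels"][:,:,::-1])
```

```text
t 6.2333 grasp [ 0.4998 -0.2021  0.3026] jaw -26.19 q [-0.48 -0.16  1.81  0.    1.49 -0.03] gap 0.30067953510644646 F [ 0.62 -0.4  -0.45]
units dx dy dz [-0.04  6.9   0.09] roll [np.float64(-0.03)]
```

View pics/w6.png

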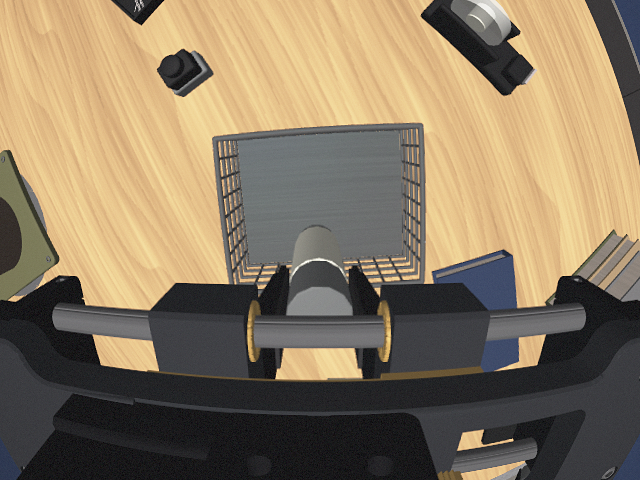

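Run:
```python
from h import *
s=robot.sense();d=robot.snapshot("wrist")
for B in [[.628,-.1686],[.5645,-.3156],[.378,-.238],[.439,-.085],[.502,-.202]]: print(wproj(d,s,[*B,.1]))
a=wplane(d,s,215,137,.1);b=wplane(d,s,423,125,.1);print(a,b,np.linalg.norm(a-b))
```

```text
[422.46546366 128.24400894]
[421.10932691 284.75481658]
[229.60959374 295.82215882]
[208.42429699 136.98202764]
[320.13679019 214.38011218]
[ 0.44486485 -0.08827218  0.1       ] [ 0.62984888 -0.16594529  0.1       ] 0.20062951369006557
```

The basket corners agree in both views, and the stick is over the centre. I'll lower it and release.

Call:
{"fn": "play_rows", "kwargs": {
  "motion": [
    {"dx": 0,"dy": 0.5,"dz": 0.05,"roll": 0,"gripper": 20},
    {"dx": 0,"dy": 1.5,"dz": 0.08,"roll": 0,"gripper": 20},
    {"dx": 0,"dy": 2.8,"dz": 0.1,"roll": 0,"gripper": 20},
    {"dx": 0,"dy": 4.1,"dz": 0.1,"roll": 0,"gripper": 20},
    {"dx": 0,"dy": 5.4,"dz": 0.1,"roll": 0,"gripper": 20},
    {"dx": 0,"dy": 6.4,"dz": 0.1,"roll": 0,"gripper": 20},
    {"dx": 0,"dy": 7.0,"dz": 0.1,"roll": 0,"gripper": 20},
    {"dx": 0,"dy": 7.0,"dz": 0.1,"roll": 0,"gripper": 20}
  ]
}}

```text
time: 7.0
eef_pos: [0.5016, -0.2012, 0.2945]
tool_rot: [-0.964, 1.544, -1.529]
contact_force: [-0.9, 0.3, -1.1]
finger_gap: 0.303
```

Call:
{"fn": "play_rows", "kwargs": {
  "motion": [
    {"dx": 0,"dy": 0,"dz": 0,"roll": 0,"gripper": 20},
    {"dx": 0,"dy": 0,"dz": 0,"roll": 0,"gripper": 60},
    {"dx": 0,"dy": 0,"dz": 0,"roll": 0,"gripper": 80},
    {"dx": 0,"dy": 0,"dz": 0,"roll": 0,"gripper": 80},
    {"dx": 0,"dy": 0,"dz": 0,"roll": 0,"gripper": 80},
    {"dx": 0,"dy": 0,"dz": 0,"roll": 0,"gripper": 80},
    {"dx": 0,"dy": 0,"dz": 0,"roll": 0,"gripper": 80},
    {"dx": 0,"dy": 0,"dz": 0,"roll": 0,"gripper": 80}
  ]
}}

```text
time: 7.67
eef_pos: [0.5029, -0.2032, 0.3005]
tool_rot: [-0.958, 1.536, -1.537]
contact_force: [-0.1, -0.4, -0.7]
finger_gap: 0.735
```

Call:
{"fn": "play_rows", "kwargs": {
  "motion": [
    {"dx": 0,"dy": -0.5,"dz": 0,"roll": 0,"gripper": 80},
    {"dx": 0,"dy": -1.5,"dz": 0,"roll": 0,"gripper": 80},
    {"dx": 0,"dy": -2.8,"dz": 0,"roll": 0,"gripper": 80},
    {"dx": 0,"dy": -4.1,"dz": 0,"roll": 0,"gripper": 80},
    {"dx": 0,"dy": -5.4,"dz": 0,"roll": 0,"gripper": 80},
    {"dx": 0,"dy": -6.6,"dz": 0,"roll": 0,"gripper": 80},
    {"dx": 0,"dy": -7.2,"dz": 0,"roll": 0,"gripper": 80},
    {"dx": 0,"dy": -7.2,"dz": 0,"roll": 0,"gripper": 80}
  ]
}}

```text
time: 8.33
eef_pos: [0.5031, -0.2032, 0.4869]
tool_rot: [-0.952, 1.527, -1.543]
contact_force: [1.0, -0.5, 0.6]
finger_gap: 0.842
```

Run:
```python
from h import *
s=robot.sense();todo(s,[.5525,.2335,.29])
d=robot.snapshot("wrist");cv2.imwrite("pics/w7.png",d["pixels"][:,:,::-1])
d=robot.snapshot("scene");cv2.imwrite("pics/s7.png",cv2.resize(d["pixels"][170:400,200:480,::-1],None,fx=2.5,fy=2.5))
```

```text
t 8.3333 grasp [ 0.5046 -0.204   0.3159] jaw -26.12 q [-0.48 -0.16  1.79  0.    1.5  -0.03] gap 0.8418578783773397 F [ 1.03 -0.51  0.61]
units dx dy dz [-16.56   0.97  -6.  ] roll None
```

View pics/w7.png

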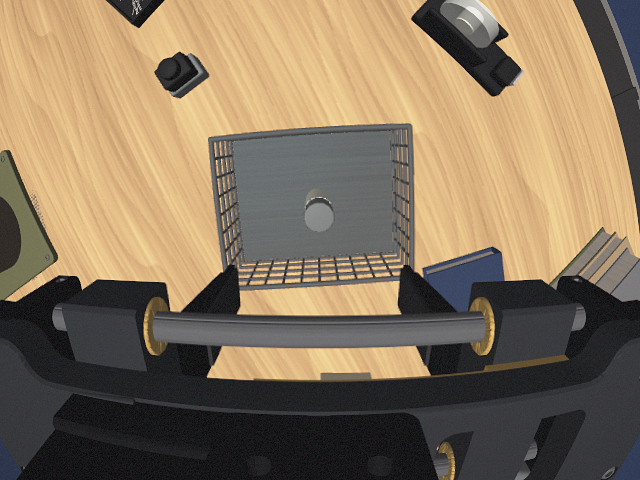

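View pics/s7.png

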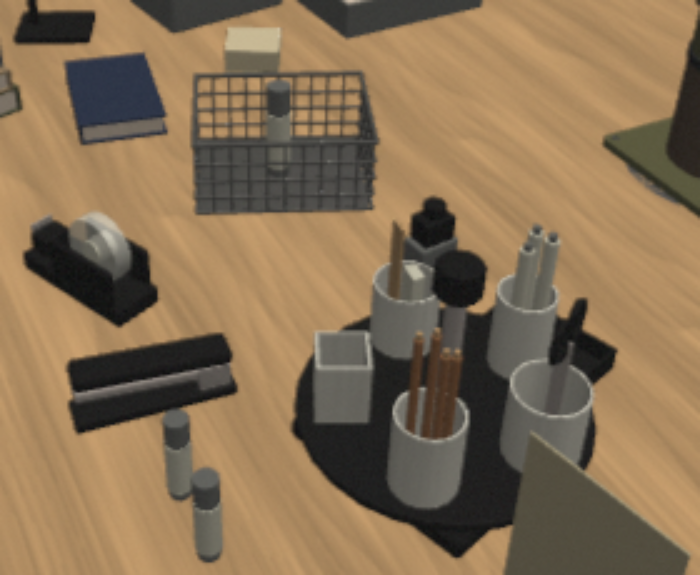

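The stick stands in the basket with its centre at about 66 mm, and the basket hasn't moved. Next is the knob. The turn needed is about 135° clockwise (+22.5 roll), so I'll pre-roll to a jaw angle of about +45°.

Call:
{"fn": "play_rows", "kwargs": {
  "motion": [
    {"dx": -0.5,"dy": 0,"dz": -0.2,"roll": -0.5,"gripper": 70},
    {"dx": -1.5,"dy": 0,"dz": -0.55,"roll": -1.3,"gripper": 70},
    {"dx": -2.8,"dy": 0,"dz": -1,"roll": -2.2,"gripper": 70},
    {"dx": -4.2,"dy": 0,"dz": -1.5,"roll": -3.1,"gripper": 70},
    {"dx": -5.6,"dy": 0,"dz": -2,"roll": -4,"gripper": 70},
    {"dx": -7,"dy": 0,"dz": -2.5,"roll": -5,"gripper": 70},
    {"dx": -8.2,"dy": 0,"dz": -3,"roll": -5.8,"gripper": 70},
    {"dx": -9.2,"dy": 0,"dz": -3.3,"roll": -6.2,"gripper": 70}
  ]
}}

```text
time: 9.1
eef_pos: [0.5294, 0.042, 0.4774]
tool_rot: [-1.299, 1.066, -1.059]
contact_force: [0.1, 0.3, -0.6]
finger_gap: 0.736
```

Run:
```python
from h import *
s=robot.sense();todo(s,[.535,.19,.28],45)
```

```text
t 9.1 grasp [0.5286 0.0421 0.3064] jaw 11.36 q [-0.02 -0.18  1.82  0.    1.5  -0.22] gap 0.736322926579157 F [ 0.09  0.31 -0.63]
units dx dy dz [-5.75  1.06  1.42] roll [np.float64(-5.61)]
```

Run:
```python
from h import *
s=robot.sense();todo(s,[.59,.195,.28],45)
```

```text
t 9.1 grasp [0.5286 0.0421 0.3064] jaw 11.36 q [-0.02 -0.18  1.82  0.    1.5  -0.22] gap 0.736322926579157 F [ 0.09  0.31 -0.63]
units dx dy dz [-5.51  1.05  3.62] roll [np.float64(-5.61)]
```

Call:
{"fn": "play_rows", "kwargs": {
  "motion": [
    {"dx": -0.8,"dy": 0,"dz": 0.5,"roll": -0.8,"gripper": 70},
    {"dx": -1.8,"dy": 0,"dz": 1.2,"roll": -1.8,"gripper": 70},
    {"dx": -2.9,"dy": 0.3,"dz": 1.9,"roll": -2.8,"gripper": 70},
    {"dx": -4.0,"dy": 0.6,"dz": 2.6,"roll": -3.8,"gripper": 70},
    {"dx": -4.9,"dy": 0.9,"dz": 3.2,"roll": -4.8,"gripper": 70},
    {"dx": -5.4,"dy": 1.0,"dz": 3.6,"roll": -5.4,"gripper": 70},
    {"dx": -5.5,"dy": 1.0,"dz": 3.6,"roll": -5.6,"gripper": 70},
    {"dx": -5.5,"dy": 1.0,"dz": 3.6,"roll": -5.6,"gripper": 70}
  ]
}}

```text
time: 9.77
eef_pos: [0.5917, 0.1926, 0.4523]
tool_rot: [-1.484, 0.621, -0.615]
contact_force: [-0.5, -0.7, 0.9]
finger_gap: 0.736
```

Run:
```python
from h import *
s=robot.sense();todo(s,[.5535,.2335,.18],45)
d=robot.snapshot("wrist");cv2.imwrite("pics/w8.png",d["pixels"][:,:,::-1])
d=robot.snapshot("wrist");print(wproj(d,s,[.5525,.2335,.195]))
```

```text
t 9.7667 grasp [0.5908 0.1923 0.2813] jaw 44.74 q [ 0.23  0.04  1.66 -0.    1.45 -0.55] gap 0.736087697470047 F [-0.47 -0.72  0.88]
units dx dy dz [-2.21  4.06  0.12] roll [np.float64(-0.04)]
[321.94116207 163.19578018]
```

View pics/w8.png

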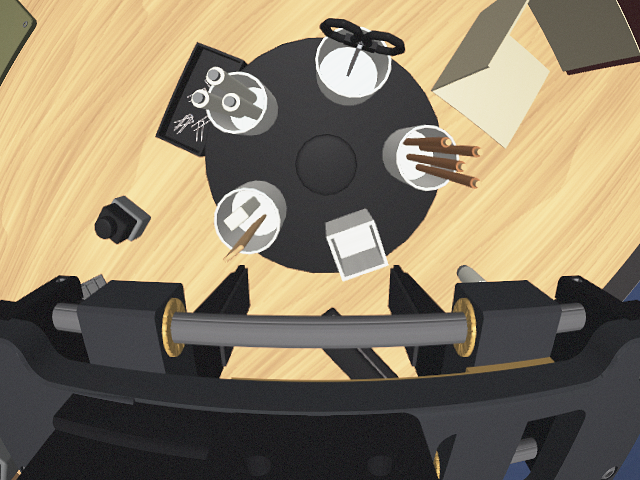

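The knob is at (326,164), the square cup's mouth at about (358,249) and the tray at about (200,98). I'll refine from this view.

Run:
```python
from h import *
s=robot.sense();d=robot.snapshot("wrist")
k=wplane(d,s,326,164,.195);print("knob",k)
todo(s,[k[0],k[1],.18],45)
c=[wplane(d,s,*p,.104) for p in [(333,234),(375,221),(387,265),(343,280)]]
print([np.linalg.norm(c[i]-c[i-1]) for i in range(4)],np.mean(c,0))
v=np.mean(c,0)-k;print(np.hypot(*v[:2]),np.degrees(np.arctan2(v[1],v[0])))
T=[wplane(d,s,*p,.024) for p in [(200,43),(157,137),(205,156)]];print(T,np.linalg.norm(T[0]-T[1]),np.linalg.norm(T[2]-T[1]))
a=T[0]-T[1];print(np.degrees(np.arctan2(a[1],a[0])))
p=proj(robot.snapshot("top"),[[*k[:2],.042],[*k[:2],.195]]);print(p)
```

```text
knob [0.55563189 0.23386397 0.195     ]
t 9.8667 grasp [0.5913 0.1912 0.2832] jaw 44.6 q [ 0.23  0.04  1.66 -0.    1.45 -0.55] gap 0.7353172244930466 F [-0.69  0.21  0.34]
units dx dy dz [-2.22  4.13  0.19] roll [np.float64(-0.07)]
[np.float64(0.046169621150776094), np.float64(0.04025266220825443), np.float64(0.04451941739400871), np.float64(0.04415101779469757)] [0.63884672 0.19670918 0.104     ]
0.09113279897555747 -24.060396904902774
[array([0.3626219 , 0.23120473, 0.024     ]), array([0.39929038, 0.11759708, 0.024     ]), array([0.45952286, 0.14122402, 0.024     ])] 0.11937871171713951 0.06470071940823284
107.88821997190844
[[247.88336965 244.25037891]
 [240.17457763 238.61158043]]
```

Both estimates agree within a few mm. I'll move over the knob and descend with the opening at 64 mm.

Call:
{"fn": "play_rows", "kwargs": {
  "motion": [
    {"dx": -0.6,"dy": 0,"dz": 0.06,"roll": 0,"gripper": 64},
    {"dx": -1.4,"dy": 0,"dz": 0.12,"roll": 0,"gripper": 64},
    {"dx": -2.0,"dy": 0.2,"dz": 0.15,"roll": 0,"gripper": 64},
    {"dx": -2.2,"dy": 0.6,"dz": 0.17,"roll": 0,"gripper": 64},
    {"dx": -2.2,"dy": 1.0,"dz": 0.17,"roll": 0,"gripper": 64},
    {"dx": -2.2,"dy": 1.2,"dz": 0.17,"roll": 0,"gripper": 64},
    {"dx": -2.2,"dy": 1.2,"dz": 0.17,"roll": 0,"gripper": 64}
  ]
}}

```text
time: 10.55
eef_pos: [0.556, 0.2336, 0.4223]
tool_rot: [-1.484, 0.621, -0.616]
contact_force: [0.1, 0.0, -0.7]
finger_gap: 0.671
```

Run:
```python
from h import *
s=robot.sense();todo(s,[.5550,.2337,.18],45)
d=robot.snapshot("wrist");cv2.imwrite("pics/w9.png",d["pixels"][:,:,::-1]);print(wproj(d,s,[.555,.2337,.195]))
```

```text
t 10.55 grasp [0.5553 0.2333 0.2513] jaw 44.67 q [ 0.31  0.01  1.74 -0.    1.4  -0.47] gap 0.6714672792407768 F [ 0.06  0.02 -0.74]
units dx dy dz [-0.02  2.85  0.01] roll [np.float64(-0.06)]
[318.9688229  262.00704992]
```

View pics/w9.png

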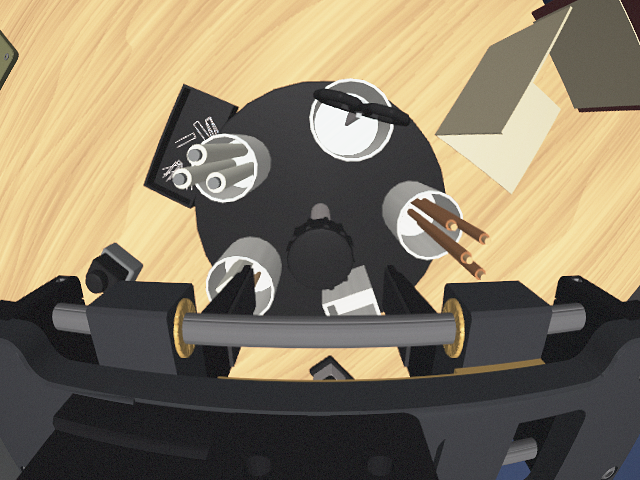

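The knob is centred at (320,256). I'll descend and grip.

Call:
{"fn": "play_rows", "kwargs": {
  "motion": [
    {"dx": -0.06,"dy": 0.5,"dz": 0,"roll": 0,"gripper": 64},
    {"dx": -0.06,"dy": 1.3,"dz": 0,"roll": 0,"gripper": 64},
    {"dx": -0.06,"dy": 2.1,"dz": 0,"roll": 0,"gripper": 64},
    {"dx": -0.06,"dy": 2.6,"dz": 0,"roll": 0,"gripper": 64},
    {"dx": -0.06,"dy": 2.85,"dz": 0,"roll": 0,"gripper": 64},
    {"dx": -0.06,"dy": 2.85,"dz": 0,"roll": 0,"gripper": 56},
    {"dx": -0.06,"dy": 2.85,"dz": 0,"roll": 0,"gripper": 48},
    {"dx": -0.06,"dy": 2.85,"dz": 0,"roll": 0,"gripper": 42}
  ],
  "force": 25
}}

```text
time: 11.27
eef_pos: [0.5557, 0.2352, 0.3554]
tool_rot: [-1.479, 0.617, -0.62]
contact_force: [-0.3, -0.1, 0.1]
finger_gap: 0.521
```

Call:
{"fn": "play_rows", "kwargs": {
  "motion": [
    {"dx": 0,"dy": 0,"dz": 0,"roll": 0,"gripper": 36},
    {"dx": 0,"dy": 0,"dz": 0,"roll": 0,"gripper": 30},
    {"dx": 0,"dy": 0,"dz": 0,"roll": 0,"gripper": 30},
    {"dx": 0,"dy": 0,"dz": 0,"roll": 0,"gripper": 30}
  ]
}}

```text
time: 11.6
eef_pos: [0.5552, 0.2347, 0.3555]
tool_rot: [-1.482, 0.618, -0.619]
contact_force: [-3.7, -3.3, 5.1]
finger_gap: 0.417
```

Run:
```python
from h import *
s=robot.sense();todo(s,[.5550,.2337,.18],45)
d=robot.snapshot("wrist");cv2.imwrite("pics/w10.png",d["pixels"][:,:,::-1])
d=robot.snapshot("top");cv2.imwrite("pics/t10.png",d["pixels"][:,:,::-1])
```

```text
t 11.6 grasp [0.5552 0.2344 0.1845] jaw 44.69 q [ 0.31  0.06  1.81 -0.    1.28 -0.47] gap 0.41732136505349243 F [-3.68 -3.29  5.13]
units dx dy dz [ 0.02  0.18 -0.03] roll [np.float64(-0.05)]
```

View pics/w10.png

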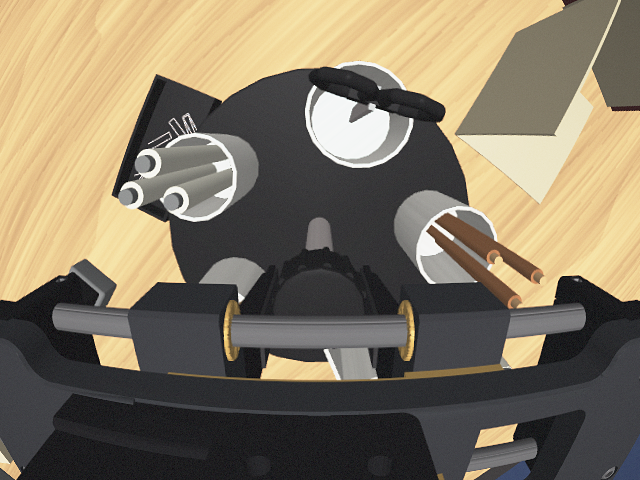

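The grip is on the knob, with a gap of 39.7 mm. I'll turn clockwise gently and check early.

Call:
{"fn": "play_rows", "kwargs": {
  "motion": [
    {"dx": 0,"dy": 0,"dz": 0,"roll": 0.1,"gripper": 30},
    {"dx": 0,"dy": 0,"dz": 0,"roll": 0.3,"gripper": 30},
    {"dx": 0,"dy": 0,"dz": 0,"roll": 0.6,"gripper": 30},
    {"dx": 0,"dy": 0,"dz": 0,"roll": 1.0,"gripper": 30},
    {"dx": 0,"dy": 0,"dz": 0,"roll": 1.5,"gripper": 30},
    {"dx": 0,"dy": 0,"dz": 0,"roll": 2.0,"gripper": 30},
    {"dx": 0,"dy": 0,"dz": 0,"roll": 2.5,"gripper": 30},
    {"dx": 0,"dy": 0,"dz": 0,"roll": 3.0,"gripper": 30}
  ]
}}

```text
time: 12.37
eef_pos: [0.5551, 0.2346, 0.3555]
tool_rot: [-1.396, 0.862, -0.862]
contact_force: [-4.6, -4.5, 5.0]
finger_gap: 0.417
```

Run:
```python
from h import *
s=robot.sense();todo(s,[.5550,.2337,.18],45)
d=robot.snapshot("wrist");cv2.imwrite("pics/w11.png",d["pixels"][:,:,::-1])
```

```text
t 12.3667 grasp [0.5549 0.2343 0.1845] jaw 26.54 q [ 0.31  0.06  1.81 -0.    1.28 -0.15] gap 0.41671055123959777 F [-4.62 -4.55  5.03]
units dx dy dz [ 0.02  0.18 -0.01] roll [np.float64(-3.08)]
```

View pics/w11.png

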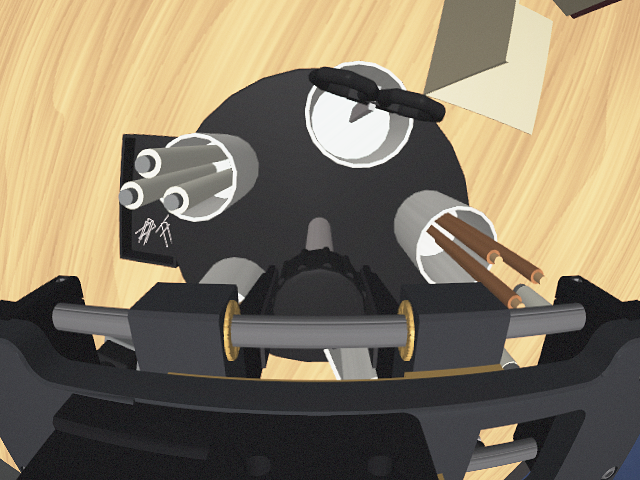

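The cups stay at the same pixels while the tray turns, so there is no slip. I'll continue.

Call:
{"fn": "play_rows", "kwargs": {
  "motion": [
    {"dx": 0,"dy": 0,"dz": 0,"roll": 0.6,"gripper": 30},
    {"dx": 0,"dy": 0,"dz": 0,"roll": 1.2,"gripper": 30},
    {"dx": 0,"dy": 0,"dz": 0,"roll": 1.8,"gripper": 30},
    {"dx": 0,"dy": 0,"dz": 0,"roll": 2.4,"gripper": 30},
    {"dx": 0,"dy": 0,"dz": 0,"roll": 3.0,"gripper": 30},
    {"dx": 0,"dy": 0,"dz": 0,"roll": 3.6,"gripper": 30},
    {"dx": 0,"dy": 0,"dz": 0,"roll": 4.2,"gripper": 30},
    {"dx": 0,"dy": 0,"dz": 0,"roll": 4.8,"gripper": 30}
  ]
}}

```text
time: 13.08
eef_pos: [0.5548, 0.2345, 0.3555]
tool_rot: [-1.193, 1.239, -1.239]
contact_force: [-7.2, -4.8, 6.8]
finger_gap: 0.415
```

Call:
{"fn": "play_rows", "kwargs": {
  "motion": [
    {"dx": 0,"dy": 0,"dz": 0,"roll": 0.6,"gripper": 30},
    {"dx": 0,"dy": 0,"dz": 0,"roll": 1.2,"gripper": 30},
    {"dx": 0,"dy": 0,"dz": 0,"roll": 1.8,"gripper": 30},
    {"dx": 0,"dy": 0,"dz": 0,"roll": 2.4,"gripper": 30},
    {"dx": 0,"dy": 0,"dz": 0,"roll": 3.0,"gripper": 30},
    {"dx": 0,"dy": 0,"dz": 0,"roll": 3.6,"gripper": 30},
    {"dx": 0,"dy": 0,"dz": 0,"roll": 4.2,"gripper": 30},
    {"dx": 0,"dy": 0,"dz": 0,"roll": 4.8,"gripper": 30}
  ]
}}

```text
time: 13.75
eef_pos: [0.5546, 0.2346, 0.3555]
tool_rot: [-0.906, 1.598, -1.598]
contact_force: [-8.6, -5.0, 7.0]
finger_gap: 0.415
```

Call:
{"fn": "play_rows", "kwargs": {
  "motion": [
    {"dx": 0,"dy": 0,"dz": 0,"roll": 0.6,"gripper": 30},
    {"dx": 0,"dy": 0,"dz": 0,"roll": 1.2,"gripper": 30},
    {"dx": 0,"dy": 0,"dz": 0,"roll": 1.8,"gripper": 30},
    {"dx": 0,"dy": 0,"dz": 0,"roll": 2.4,"gripper": 30},
    {"dx": 0,"dy": 0,"dz": 0,"roll": 3.0,"gripper": 30},
    {"dx": 0,"dy": 0,"dz": 0,"roll": 3.6,"gripper": 30},
    {"dx": 0,"dy": 0,"dz": 0,"roll": 4.2,"gripper": 30},
    {"dx": 0,"dy": 0,"dz": 0,"roll": 4.7,"gripper": 30}
  ]
}}

```text
time: 14.42
eef_pos: [0.5544, 0.2349, 0.3555]
tool_rot: [-0.532, 1.921, -1.921]
contact_force: [-7.6, -4.4, 8.9]
finger_gap: 0.416
```

Call:
{"fn": "play_rows", "kwargs": {
  "motion": [
    {"dx": 0,"dy": 0,"dz": 0,"roll": 0.5,"gripper": 30},
    {"dx": 0,"dy": 0,"dz": 0,"roll": 1.0,"gripper": 30},
    {"dx": 0,"dy": 0,"dz": 0,"roll": 1.5,"gripper": 30},
    {"dx": 0,"dy": 0,"dz": 0,"roll": 1.9,"gripper": 30},
    {"dx": 0,"dy": 0,"dz": 0,"roll": 2.2,"gripper": 30},
    {"dx": 0,"dy": 0,"dz": 0,"roll": 2.4,"gripper": 30},
    {"dx": 0,"dy": 0,"dz": 0,"roll": 2.5,"gripper": 30},
    {"dx": 0,"dy": 0,"dz": 0,"roll": 2.5,"gripper": 30}
  ]
}}

```text
time: 15.08
eef_pos: [0.5543, 0.235, 0.3555]
tool_rot: [-0.294, 2.075, -2.075]
contact_force: [-10.0, -3.1, 8.7]
finger_gap: 0.417
```

Run:
```python
from h import *
s=robot.sense();todo(s,[.5550,.2337,.18],-90)
d=robot.snapshot("wrist");cv2.imwrite("pics/w12.png",d["pixels"][:,:,::-1])
d=robot.snapshot("top");cv2.imwrite("pics/t12.png",d["pixels"][:,:,::-1])
d=robot.snapshot("scene");cv2.imwrite("pics/s12.png",cv2.resize(d["pixels"][170:400,200:480,::-1],None,fx=2.5,fy=2.5))
```

```text
t 15.0833 grasp [0.5536 0.2348 0.1845] jaw -74.14 q [0.31 0.06 1.81 0.   1.28 1.61] gap 0.41731622218973907 F [-9.97 -3.12  8.73]
units dx dy dz [-0.04  0.18  0.06] roll [np.float64(2.64)]
```

View pics/w12.png

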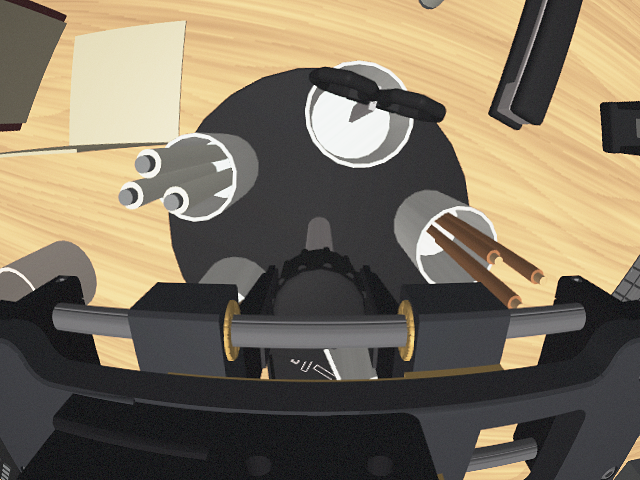

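View pics/t12.png

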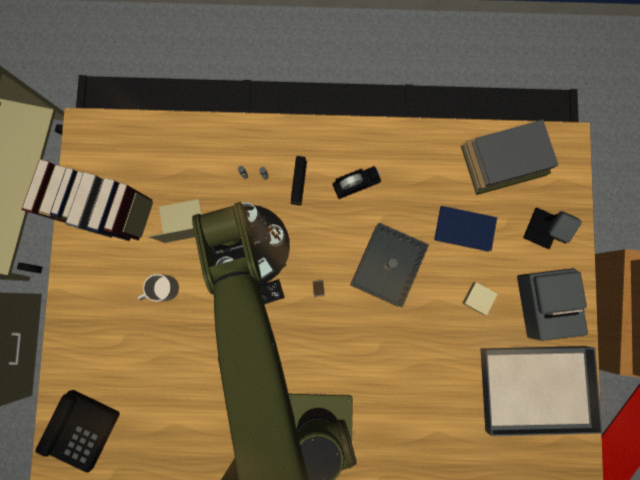

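View pics/s12.png

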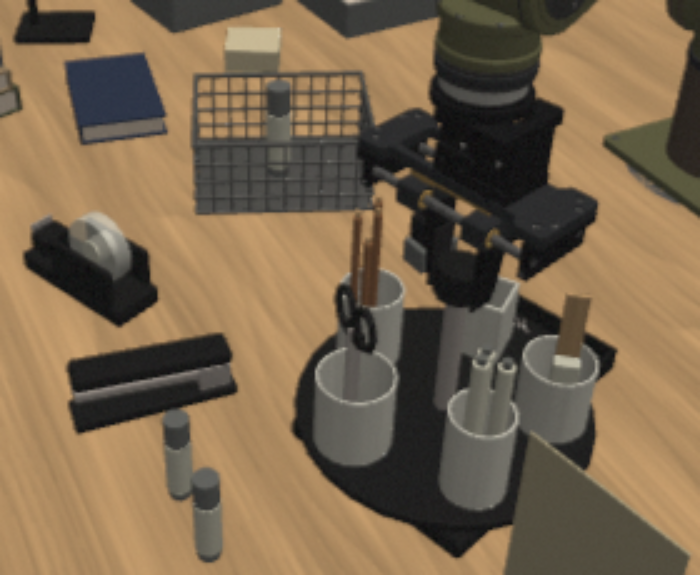

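118.8° done, with no slip. I'll make the final +2.85 roll, then measure.

Call:
{"fn": "play_rows", "kwargs": {
  "motion": [
    {"dx": 0,"dy": 0,"dz": 0,"roll": 0.2,"gripper": 30},
    {"dx": 0,"dy": 0,"dz": 0,"roll": 0.6,"gripper": 30},
    {"dx": 0,"dy": 0,"dz": 0,"roll": 1.1,"gripper": 30},
    {"dx": 0,"dy": 0,"dz": 0,"roll": 1.6,"gripper": 30},
    {"dx": 0,"dy": 0,"dz": 0,"roll": 2.1,"gripper": 30},
    {"dx": 0,"dy": 0,"dz": 0,"roll": 2.5,"gripper": 30},
    {"dx": 0,"dy": 0,"dz": 0,"roll": 2.75,"gripper": 30},
    {"dx": 0,"dy": 0,"dz": 0,"roll": 2.85,"gripper": 30}
  ]
}}

```text
time: 15.9
eef_pos: [0.5543, 0.2351, 0.3555]
tool_rot: [-0.02, -2.208, 2.208]
contact_force: [-10.4, -1.9, 7.4]
finger_gap: 0.417
```

Call:
{"fn": "play_rows", "kwargs": {
  "motion": [
    {"dx": 0,"dy": 0,"dz": 0,"roll": 0,"gripper": 30},
    {"dx": 0,"dy": 0,"dz": 0,"roll": 0,"gripper": 30},
    {"dx": 0,"dy": 0,"dz": 0,"roll": 0,"gripper": 30}
  ]
}}

```text
time: 16.15
eef_pos: [0.5543, 0.2351, 0.3555]
tool_rot: [-0.019, -2.209, 2.209]
contact_force: [-10.0, -3.6, 7.5]
finger_gap: 0.412
```

Run:
```python
from h import *
s=robot.sense();todo(s,[.5550,.2337,.18],-90)
d=robot.snapshot("wrist");cv2.imwrite("pics/w13.png",d["pixels"][:,:,::-1])
d=robot.snapshot("top");cv2.imwrite("pics/t13.png",cv2.resize(d["pixels"][190:320,180:310,::-1],None,fx=4.5,fy=4.5,interpolation=cv2.INTER_CUBIC))
d=robot.snapshot("scene");cv2.imwrite("pics/s13.png",cv2.resize(d["pixels"][240:400,300:470,::-1],None,fx=3.6,fy=3.6,interpolation=cv2.INTER_CUBIC))
```

```text
t 16.15 grasp [0.5535 0.2351 0.1845] jaw -91.22 q [0.31 0.06 1.81 0.   1.28 1.9 ] gap 0.4122421239437459 F [-9.98 -3.57  7.46]
units dx dy dz [-0.06  0.18  0.06] roll [np.float64(-0.2)]
```

View pics/t13.png

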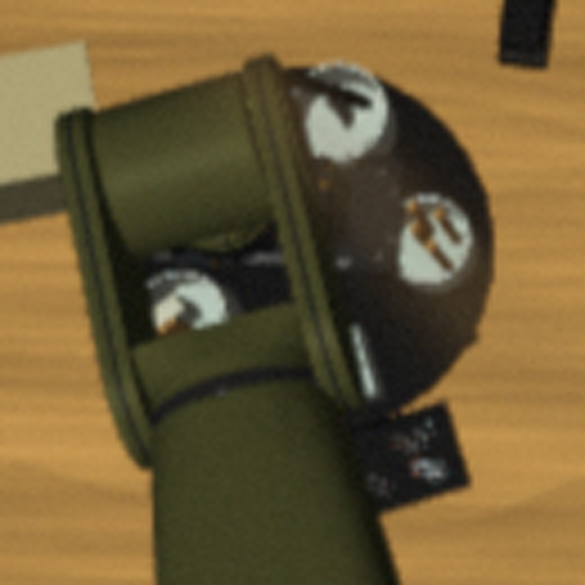

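View pics/s13.png

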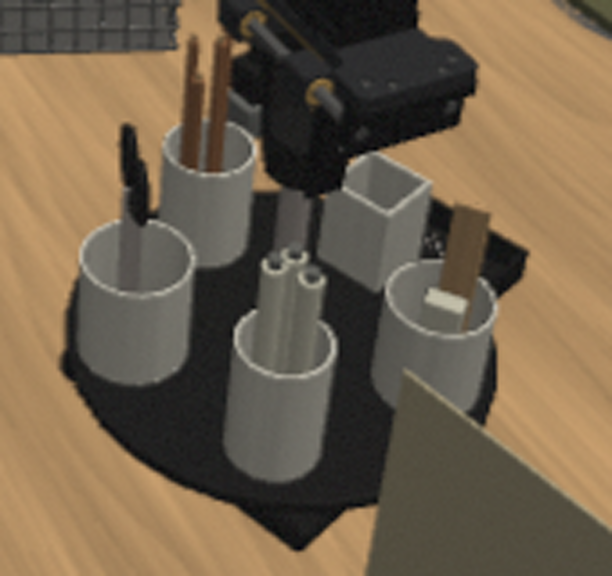

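View pics/w13.png

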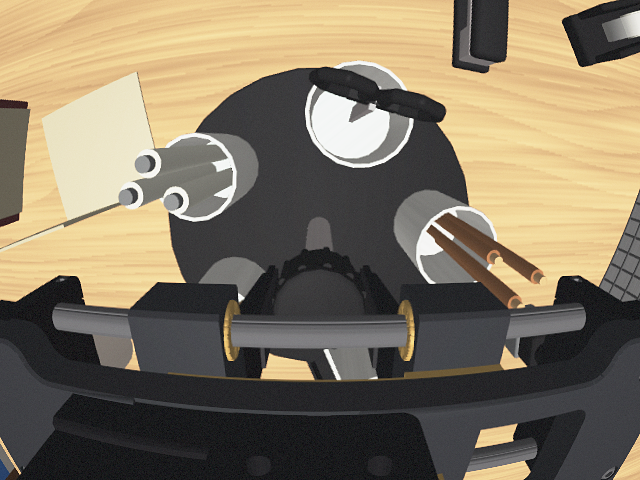

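Run:
```python
from h import *
e=robot.snapshot("scene");t=robot.snapshot("top")
y=lambda x,y:(300+(x+.5)/3.6-.5,240+(y+.5)/3.6-.5)
c=np.array([plane(e,*y(*p),.104) for p in [(375,153),(431,183),(392,216),(340,184)]])
print([np.linalg.norm(c[i]-c[i-1]).round(4) for i in range(4)],c.mean(0))
for ax in ([.5525,.2335],[.5535,.2350],[.555,.2337]):
    v=c.mean(0)[:2]-ax;print(np.hypot(*v),np.degrees(np.arctan2(v[1],v[0]))%360)
for a in (198,199,200):
    f=np.array([.5535,.2343])+.09*np.array([np.cos(np.radians(a)),np.sin(np.radians(a))]);print(f,np.linalg.norm(f-c.mean(0)[:2]))
for i in range(4):
    a=c[i]-c[i-1];print("edge",np.degrees(np.arctan2(a[1],a[0]))%90)
# visible right wall of square cup in top: zoom 4.5, line (354,327)-(375,395)
z=lambda x,y:(180+(x+.5)/4.5-.5,190+(y+.5)/4.5-.5)
a=plane(t,*z(356,327),.104);b=plane(t,*z(374,395),.104);w=a-b;print(a,b,"wall dir",np.degrees(np.arctan2(w[1],w[0]))%90)
# tray right edge
T=[plane(t,*z(*p),.024) for p in [(446,404),(469,483)]];w=T[0]-T[1];print(T,np.degrees(np.arctan2(w[1],w[0]))%90)
```

```text
[np.float64(0.0405), np.float64(0.0415), np.float64(0.0427), np.float64(0.0397)] [0.46771599 0.20787888 0.104     ]
0.08857070278584803 196.81443887809357
0.08996916557467712 197.54465507582546
0.09102322710173236 196.47973040424546
[0.46790491 0.20648847] 0.001403189148110392
[0.46840333 0.20499887] 0.0029609003384087436
[0.46892766 0.20351819] 0.004525905576959366
edge 23.115896962555553
edge 20.1013041000228
edge 20.563539987711444
edge 16.80568133896287
[0.49649632 0.1900735  0.104     ] [0.45201693 0.17626229 0.104     ] wall dir 17.249981898032036
[array([0.44996937, 0.13510977, 0.024     ]), array([0.39600042, 0.11709522, 0.024     ])] 18.458741437614158
```

The cup centre is 1.4–4.5 mm from the front place for front angles of 198–200°, against a limit of 14 mm. The turning part is held still with a 25 N grip, so I'm handing in.

Run:
```python
from h import *
s=robot.sense();print(s["time"],abs(s["qd"]).max(),s["finger_gap"],s["contact_force"])
print(robot.close_job())
```

```text
16.4 0.001813546815493757 0.4148135345650021 [-10.2209546   -3.17753492   8.2763488 ]
the job is handed in; nothing more can be done
None
```

I lifted the used-up glue stick (the tallest of the three) out of the square cup and set it down in the wire basket. I then gripped the knob and turned the caddy about 136° clockwise at roughly 0.75 rad/s. The job was handed in at 16.4 s, still holding the knob with a 25 N grip command.

- **Cup position:** in the last scene view, the square cup's mouth was about 1.4–4.5 mm from the front place; the limit is 14 mm. The top view agreed: the cup wall ran at 17.2° and the tray edge at 18.5°.
- **Hold and stillness:** the arm was at rest, the finger gap was 39.4 mm on the 40 mm knob, and I saw no slip during the turn.
- **Glue stick and basket:** in the last picture of the whole basket, taken during the turn, the stick stood upright inside it. Its centre was about 66 mm up, worked out from its length (limit 85 mm). I saw no sign that the basket or the other things had moved.
- **Small disagreements:** my estimates of the turning axis differed between views by 2–5 mm. A steady side force of about 10 N built up at the wrist during the turn, probably from gripping slightly off-centre; the limit is 120 N.
- **Refused calls:** the first three move calls were refused, and moves went through once every row had all its fields.

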